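# Seat a breathing filter and snap the leak-test clamp shut

## Task

Make the breathing filter ready for its leak test: with the fingertips, push the white filter cassette along its guide until it is fully home against the blue port block, keeping it down in the guide, then push the red handle of the toggle clamp over towards the cassette until it snaps shut on top of it and stays there. Do not pick anything up, leave the spare filter, the cup and the computer mouse where they are, and finish clear of everything.

Things in the scene. Friction and masses are not known exactly. Their poses are not given: they have to be found in the camera images.
- fixture: Fixed leak-test fixture: dark base plate 225 x 100 x 12 mm; two grey guide rails along x (x -160 to -10 mm, 60 mm apart inside, tops 28 mm up) lead to a blue port block (x 0 to 60 mm, 97 mm wide, top 51 mm up) that carries the toggle clamp. Origin on the table under the middle of the port block's face; x: push direction, into the port, away from the robot; z up. Place and yaw vary.
- port_face (a point): Point on the base plate at the foot of the port block's face, mid-way between the rails, 12 mm above the table; same axes as the fixture. The cassette's housing stops against this face.
- cassette: White filter cassette, blue band, paper disc on top, loose in the guide: housing 60 (x) x 56 x 36 mm high, with a spigot 24 mm across, 20 mm long on its +x face that enters the port freely. About 0.12 kg, slides easily. Origin: centre of the housing's underside, 12 mm above the table. Starts 20 to 45 mm short of home. Home: housing against the port face, origin 30 mm before the face.
- clamp (a joint): Clamp angle (rad). 0: open, handle leaning 37 degrees away from the cassette (fixture +x), arm near upright. About 1.3: shut, handle leaning 37 degrees towards the cassette (-x), arm level, rubber foot pressing on the cassette. A spring holds it at either end; past dead centre (0.65, handle upright) it snaps over by itself. It starts at 5 N square to the knob, up to 20 N pushed level, lower down.
- clamp_knob (a point): Centre of the red ball (24 mm across) at the end of the clamp's handle, 85 mm from the pivot; moves with the handle. The red handle below it is a round bar 16 mm thick, from 34 mm out; nothing stands beside or behind it. Open, the ball is about 136 mm above the table.
- clamp_pivot (a point): The clamp's fixed pivot axis, 68 mm above the table, 32 mm behind the port face (fixture +x), mid-way between the rails; the handle turns about the fixture's y, in its x-z plane. Fixture axes.
- spare_filter: Loose green plastic spare filter, round, 62 mm across at the foot, 42 mm high, spigot up; origin under its centre. To be left alone.
- nebuliser_cup: Loose blue plastic cup, 52 mm across, 55 mm high; origin under its centre. To be left alone.
- mouse: Loose black computer mouse, 100 x 58 mm, 30 mm high; origin under its centre. To be left alone.

How it is judged:
On the way, in this order (a step that is already met when the one before it is completed fails the run):
1. the cassette is pushed home against the port block while the clamp is still open (x of cassette in the frame of fixture above -0.033 m and value of joint clamp below 0.3 rad), for 0.2 s.
2. the clamp is flipped past centre and shut (value of joint clamp above 1.2 rad), for 0.2 s.
At the end, for the whole second after the job is handed in: The cassette lies flat in the guide within 3 mm of touching the port face, at rest, and the clamp is shut on it (joint above 1.2 rad) and stays shut by itself (x of cassette in the frame of fixture above -0.033 m and z of cassette in the frame of fixture below 0.016 m and angle between cassette's own z axis and vertical below 0.08 rad and value of joint clamp above 1.2 rad and linear speed of cassette below 0.02 m/s).
It fails at once if the cassette is lifted or tipped out of its guide (z of cassette in the frame of fixture above 0.022 m or angle between cassette's own z axis and vertical above 0.2 rad).
It fails at once if the spare filter, the cup or the mouse is moved by more than 15 mm (distance of any of spare_filter, nebuliser_cup, mouse from where it was at the start of the episode above 0.015 m).
It also fails if it takes over 45 s, if anything falls off the work surface, if the arm or the gripper's body presses on something with over 40 N, if the wrist force passes 120 N, or if a joint passes its speed limit or range.

## Robot

A 7-joint arm with a two-finger parallel gripper is mounted at the origin on the work surface. World frame = base frame: x ahead of the robot, y to its left, z up, the work surface at z = 0. Lengths are in m, angles in rad, forces in N, time in s.
With the tool pointing down it reaches from about 0.4 to 0.875 m from the base axis. Payload 19.3 kg.
Tool frame: the origin (TCP) lies midway between the tips of the shut fingers; the grasp point (between the pads) lies 19 mm behind it (bot.grip_point_offset is the distance from the TCP to the grasp point, in m); z points along the fingers, y is the direction in which the jaws open and shut (so a half turn about z gives the same grasp; the last joint's range is limited). The gripper opens to 85 mm and grips with 20 to 120 N. Pads are 22 mm wide; open, the fingers measure 114 mm over their backs; the gripper's body (76 mm by 85 mm) begins 54 mm behind the grasp point. The pads swing forward as they close: fully open they stand 13 mm farther back than shut.
Start: joints at [1.222, 0.521, -0.036, 1.599, 0.021, 1.021, -0.113], TCP at [0.172, -0.601, 0.231] pointing down, gripper open.
Joint ranges: [-2.91, 2.91], [-0.3, 2.13], [-1.5, 1.42], [0.17, 2.43], [-1.26, 4.41], [0.16, 1.93], [-2.52, 2.52]. Speed limits (rad/s): [1.89, 1.89, 2.39, 2.39, 3.01, 3.01, 3.01].

## Interface

Orientations are given as [roll, pitch, yaw] about the fixed x, y, z axes, in that order (R = Rz(yaw) Ry(pitch) Rx(roll)).
In Python, from workcell import bot, viewer, workorder gives the robot as it stands.
- The arm moves only by the tool move_arm, never from a script. Its argument "plan" is a list of rows, each a list of 6 numbers: the shift along the tool's x, y, z scaled (see below), then the turn, a rotation vector about the tool's x, y, z scaled (see below). A call has 1 to 5 rows; each row shifts and turns the commanded pose from where the row before left it, along the tool's axes as they then stand; what a row does not reach is not made up. The controller multiplies each number of a shift by 0.025 m and each number of a turn by pi rad. A row lasts 1/10 s, in which the tool goes at most 50 mm and 8.59 degrees, less where a joint would pass 70% of its speed; a pose out of reach is approached as far as the arm can. A call with a number of a shift or a turn outside -1 to 1 is refused whole. A call with a gripper value outside its range is refused whole. "claw" is the closure, from -1 (fully open) to 1 (shut), so that 0 is half open, set as the call begins (left out, the last holds). The fingers move at their own pace and stop on an object; "force" is the grip in N (left out, the last holds). Time passes only in rows, so rows that do not move let the fingers close. It gives the time, the measured TCP pose, the force and the opening at its end, in the units of the state.
- bot.observe(): the state, without advancing time (a new reading comes with each control period).
- viewer.grab_frame(name): name is "scene" or "top"; returns the picture (400x640x3 uint8, red, green, blue); there is no depth.
- viewer.camera_info(name): a dict with "K" (3x3 intrinsics, pixels), "R" (3x3) and "t" (3): a world point X has camera coordinates R X + t. Camera axes: x right, y down, z forward; pixel columns grow to the right and rows downward; lengths in m; the calibration is good to about 2 mm. A picture is of the moment at which its call begins. camera_info takes no time and is no camera call.
- workorder.job_done(): hands the job in, once; it reports no verdict.
The state is a dict: "clock": time; "qpos": joint angles; "qd": joint speeds; "joint_efforts": joint torques, N m; "position": TCP position; "tool_rot": TCP orientation; "force": force on the tool from outside, world axes, zero at the start; "moment": the same for the moment, N m; "grip_width": finger opening in m.
Only numpy, scipy, OpenCV 4.12 (cv2) and the standard library are available. Lean on these libraries where they do the work, as an engineer would, in place of code of your own. Each camera call takes 0.05 s, during which the arm holds its last target.

## Working session

There is one attempt and no reset: what is moved stays moved. The work goes in short steps, Python scripts to look and compute and a tool call to move; the robot and the scene stay as the last step left them, time stands still between calls to the robot, and variables do not carry over. Pictures are saved under pics/ and viewed, and the job is handed in when it is done.

Besides the shell and the picture viewer there is one more tool, called as name([rows], argument=value, ...), one row to a line, values as JSON. move_arm: Moves the arm, as the interface text tells. Shifts and turns lie within -1 to 1; 1 stands for 0.025 m of shift or pi rad of turn. Its arguments: {"type":"object","properties":{"plan":{"type":"array","items":{"type":"array","items":{"type":"number"}}},"claw":{"type":"number"},"force":{"type":"number"}},"required":["plan"]}

```bash
mkdir -p pics; ls; python3 - <<'E'
from workcell import bot, viewer
import cv2
for n in("scene","top"):
    f=viewer.grab_frame(n); cv2.imwrite(f"pics/{n}0.png",f[:,:,::-1])
    c=viewer.camera_info(n); print(n,c)
print(bot.observe())
E
```

```text
pics
scene {'K': array([[476.01153074,   0.        , 321.75241497],
       [  0.        , 476.01153074, 201.66125456],
       [  0.        ,   0.        ,   1.        ]]), 'R': array([[ 0.59179056,  0.80596754, -0.0141512 ],
       [ 0.64512976, -0.4840734 , -0.59116879],
       [-0.48331308,  0.34071875, -0.80642371]]), 't': array([-0.39406975, -0.28917214,  1.44333418])}
top {'K': array([[425.06838284,   0.        , 324.20279659],
       [  0.        , 425.06838284, 199.85100926],
       [  0.        ,   0.        ,   1.        ]]), 'R': array([[-3.47727100e-04, -9.99998904e-01,  1.43931140e-03],
       [-9.83847828e-01,  8.44640789e-05, -1.79006826e-01],
       [ 1.79006508e-01, -1.47830892e-03, -9.83846779e-01]]), 't': array([0.05868757, 0.58880359, 0.85599759])}
{'clock': 0.1, 'qpos': array([ 1.22178093,  0.52193245, -0.03631473,  1.59994025,  0.02122309,
        1.02112365, -0.11277793]), 'qd': array([-0.00105818, -0.00222216,  0.00014843, -0.00253094, -0.00166009,
       -0.0007715 ,  0.00134125]), 'joint_efforts': array([ 4.33562891e-03, -9.28489566e+01,  1.98427990e+00, -3.70529437e+01,
        1.81479991e-02,  5.34983876e-03,  1.70145840e-04]), 'position': array([ 0.17188081, -0.6005856 ,  0.23080097]), 'tool_rot': array([-3.14057915e+00,  9.78974505e-05,  2.78827397e-01]), 'force': array([-0.21783036,  0.06324646,  0.08746652]), 'moment': array([-0.01466684,  0.05530073,  0.02342903]), 'grip_width': 0.0853157384845301}
```

View pics/scene0.png

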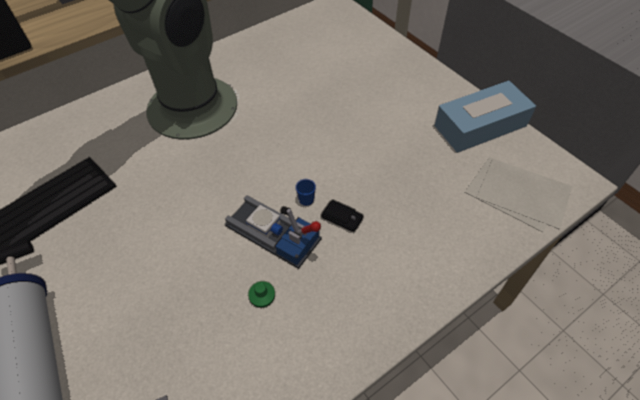

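View pics/top0.png

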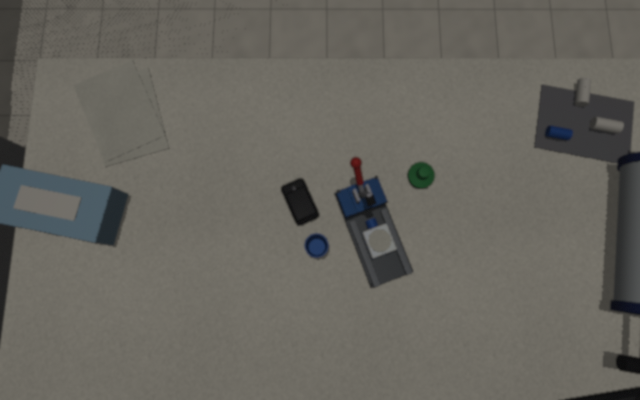

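```bash
python3 - <<'E'
import cv2
a=cv2.imread("pics/top0.png")[140:300,270:450]; cv2.imwrite("pics/top0z.png",cv2.resize(a,None,fx=4,fy=3.7,interpolation=cv2.INTER_CUBIC) if 0 else cv2.resize(a,(675,600),interpolation=cv2.INTER_CUBIC))
a=cv2.imread("pics/scene0.png")[165:315,210:380]; cv2.imwrite("pics/scene0z.png",cv2.resize(a,(680,600),interpolation=cv2.INTER_CUBIC))
E
```

```text
(no output)
```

View pics/top0z.png

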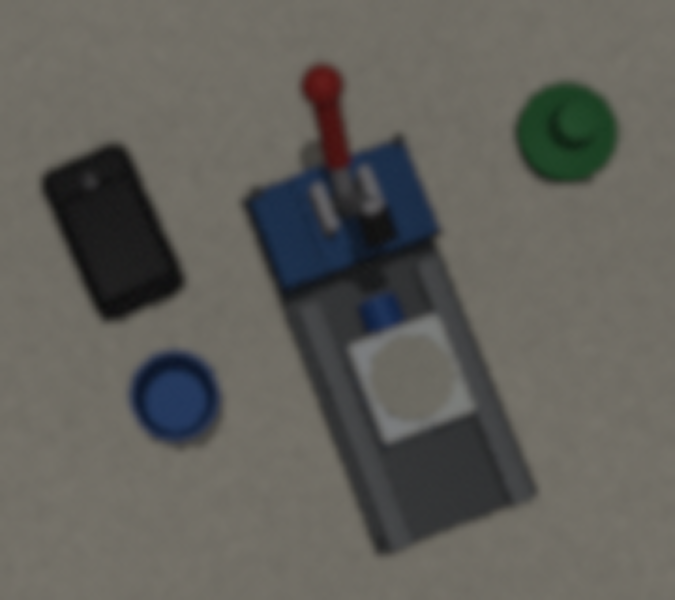

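View pics/scene0z.png

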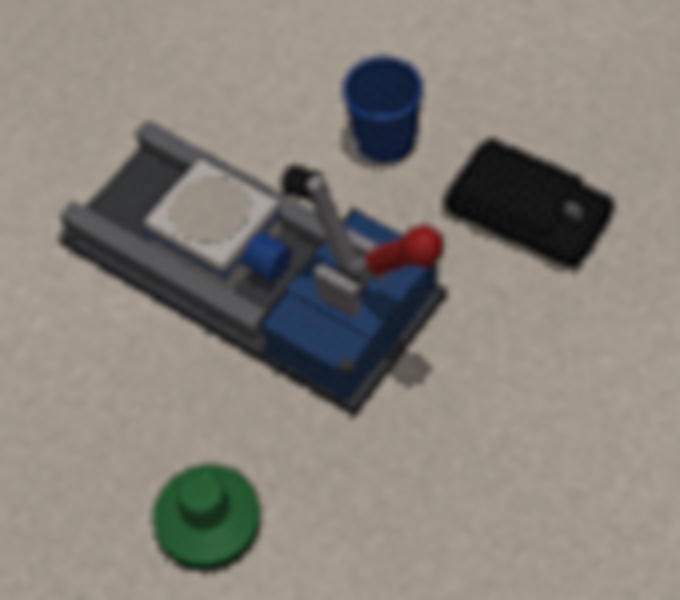

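```bash
cat > h.py <<'E'
import numpy as np, cv2
from workcell import bot, viewer
def ray(n,uv,z):
    c=viewer.camera_info(n); d=c["R"].T@np.linalg.inv(c["K"])@np.array([uv[0],uv[1],1.]); o=-c["R"].T@c["t"]
    return o+d*(z-o[2])/d[2]
def proj(n,X):
    c=viewer.camera_info(n); p=c["K"]@(c["R"]@np.asarray(X,float)+c["t"]); return p[:2]/p[2]
def two(u1,u2):
    A=[];b=[]
    for n,u in(("top",u1),("scene",u2)):
        c=viewer.camera_info(n); P=c["K"]@np.c_[c["R"],c["t"]]
        for i in(0,1):
            r=u[i]*P[2]-P[i]; A.append(r[:3]); b.append(-r[3])
    return np.linalg.lstsq(np.array(A),np.array(b),rcond=None)[0]
def big(m):
    c,_=cv2.findContours(m.astype(np.uint8),cv2.RETR_EXTERNAL,cv2.CHAIN_APPROX_NONE); return max(c,key=cv2.contourArea)
E
python3 - <<'E'
from h import *
t=cv2.imread("pics/top0.png").astype(int); s=cv2.imread("pics/scene0.png").astype(int)
Z=lambda x,y:(270+(x+.5)/3.75-.5,140+(y+.5)/3.75-.5)
S=lambda x,y:(210+(x+.5)/4-.5,165+(y+.5)/4-.5)
print("ball",two(Z(322,84),S(425,245)))
pts=dict(fl=(288,292,.051),fr=(438,236,.051),bl=(248,202,.051),br=(403,140,.051),el=(380,553,.012),er=(536,494,.012),
 railL=(305,305,.028))
P={k:ray("top",Z(*v[:2]),v[2]) for k,v in pts.items()}
for k,v in P.items(): print(k,v.round(4))
# red/blue masks in top
b,g,r=t[...,0],t[...,1],t[...,2]
m=(b>r*1.5)&(b>45); m[:,:330]=0;m[:,395:]=0
m[:170]=0
print(m.sum(),cv2.minAreaRect(big(m)))
sub=t[215:270,355:405]; 
print(sub.max(2).max())
h=(t.min(2)>85)
roi=np.zeros_like(h); roi[220:262,360:400]=1
c=big(h&roi);print("cass",cv2.minAreaRect(c))
bx=cv2.boxPoints(cv2.minAreaRect(c))
for p in bx: print(p,ray("top",p,.048).round(4))
# centre of cassette top
ctr=bx.mean(0); print("casc",ray("top",ctr,.048))
u=P["fl"]-P["fr"]; print("yaw from face",np.degrees(np.arctan2(-u[0],u[1])))
u=P["bl"]-P["br"]; print("yaw from back",np.degrees(np.arctan2(-u[0],u[1])))
u=P["el"]-P["er"]; print("yaw from end",np.degrees(np.arctan2(-u[0],u[1])))
E
```

```text
ball [ 0.65028445 -0.00252708  0.13466751]
fl [0.551  0.0113 0.051 ]
fr [ 0.5833 -0.0747  0.051 ]
bl [0.6031 0.0337 0.051 ]
br [ 0.6396 -0.056   0.051 ]
el [ 0.405  -0.0423  0.012 ]
er [ 0.4385 -0.1333  0.012 ]
railL [5.466e-01 2.000e-04 2.800e-02]
873 ((350.637939453125, 200.34481811523438), (27.482912063598633, 22.469135284423828), 68.19859313964844)
126
cass ((379.4510498046875, 240.17269897460938), (28.215755462646484, 26.42085838317871), 68.96248626708984)
[362.05673 231.74744] [ 0.5209 -0.0218  0.048 ]
[386.71652 222.26291] [ 0.5412 -0.0746  0.048 ]
[396.84537 248.59796] [ 0.4853 -0.0945  0.048 ]
[372.18558 258.0825 ] [ 0.4655 -0.0421  0.048 ]
casc [ 0.50306187 -0.05825419  0.048     ]
yaw from face 20.559518279633167
yaw from back 22.133032552275573
yaw from end 20.173606984905543
```

move_arm([
  [0.8,-0.7,0,0,0,-0.027],
  [0.9,-0.8,0,0,0,0],
  [0.9,-0.8,0,0,0,0],
  [0.9,-0.8,0,0,0,0],
  [0.9,-0.8,0,0,0,0],
], claw=1)

```text
clock: 0.6
position: [0.2424, -0.4705, 0.2311]
tool_rot: [-3.141, 0.0, 0.364]
force: [0.8, -0.9, 0.2]
grip_width: 0.0123
```

move_arm([
  [0.9,-0.8,0,0,0,0],
  [0.9,-0.8,0,0,0,0],
  [0.9,-0.8,0,0,0,0],
  [0.9,-0.8,0,0,0,0],
  [0.9,-0.8,0,0,0,0],
])

```text
clock: 1.1
position: [0.3119, -0.3371, 0.2312]
tool_rot: [-3.141, 0.0, 0.364]
force: [0.2, -0.5, 0.3]
grip_width: -0.0
```

move_arm([
  [0.9,-0.8,0,0,0,0],
  [0.9,-0.8,0,0,0,0],
  [0.9,-0.8,0,0,0,0],
  [0.9,-0.8,0,0,0,0],
  [0,0,0,0,0,0],
])

```text
clock: 1.6
position: [0.3688, -0.2286, 0.2313]
tool_rot: [-3.141, -0.001, 0.368]
force: [0.5, -0.8, 0.2]
grip_width: -0.0001
```

move_arm([
  [0.85,-0.75,0,0,0,0],
  [0.85,-0.75,0.5,0,0,0],
  [0.85,-0.75,0.8,0,0,0],
  [0.85,-0.75,1,0,0,0],
  [0.85,-0.75,1,0,0,0],
])

```text
clock: 2.1
position: [0.4336, -0.1057, 0.148]
tool_rot: [3.141, -0.0, 0.363]
force: [1.0, -1.1, -0.2]
grip_width: 0.0
```

move_arm([
  [0.85,-0.75,1,0,0,0],
  [0,0,0,0,0,0],
])

```text
clock: 2.3
position: [0.4464, -0.0782, 0.1212]
tool_rot: [-3.139, 0.002, 0.368]
force: [-0.7, -0.4, 0.8]
grip_width: 0.0002
```

```bash
python3 - <<'E'
from h import *
for n in("scene","top"):
    f=viewer.grab_frame(n)[:,:,::-1]; cv2.imwrite(f"pics/{n}1.png",f)
    a=f[140:300,270:450] if n=="top" else f[165:315,200:370]
    cv2.imwrite(f"pics/{n}1z.png",cv2.resize(a,(675,600),interpolation=cv2.INTER_CUBIC))
o=bot.observe();print(o["position"],o["tool_rot"])
# check fixture hypothesis
O=np.array([.570,-.032,0]);y=.363;ex=np.array([np.cos(y),np.sin(y),0]);ey=np.array([-ex[1],ex[0],0])
for nm,f in dict(fl=(0,.0485,.051),fr=(0,-.0485,.051),bl=(.06,.0485,.051),br=(.06,-.0485,.051),el=(-.165,.05,.012),er=(-.165,-.05,.012),ball=(.083,0,.136)).items():
    u=proj("top",O+ex*f[0]+ey*f[1]+[0,0,f[2]]); v=proj("scene",O+ex*f[0]+ey*f[1]+[0,0,f[2]])
    print(nm,((u-[270,140])*3.75).round(),((v-[210,165])*4).round())
E
```

```text
[ 0.44603697 -0.08111115  0.12333955] [-3.14090458e+00  1.52397912e-03  3.64555396e-01]
fl [283. 288.] [352. 198.]
fr [441. 228.] [256. 316.]
bl [245. 191.] [436. 243.]
br [402. 132.] [342. 365.]
el [382. 564.] [146. 118.]
er [542. 501.] [ 45. 227.]
ball [320.  86.] [419. 239.]
```

View pics/top1z.png

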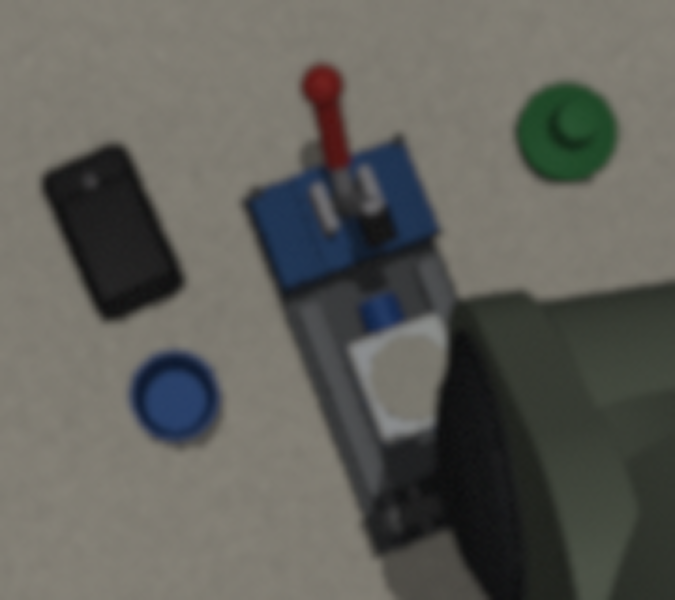

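View pics/scene1z.png

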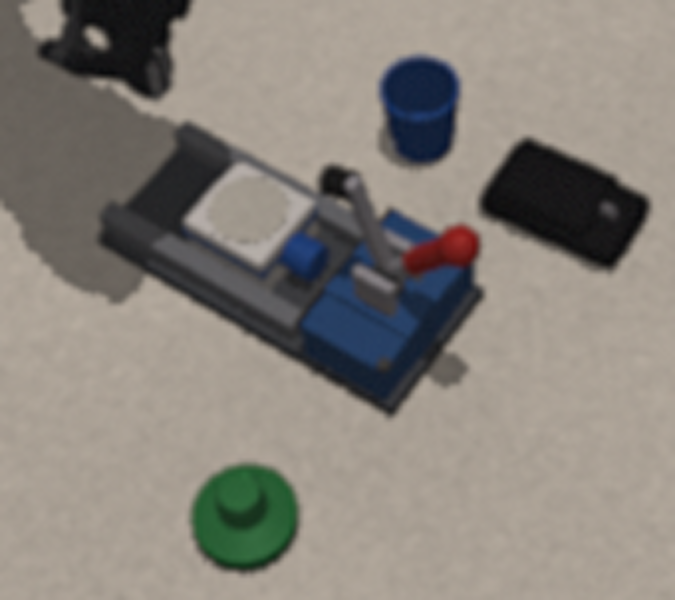

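move_arm([
  [0,0.03,0.9,0,0,0],
  [0,0,0.9,0,0,0],
  [0,0,0.9,0,0,0],
  [0,0,0.6,0,0,0],
  [0,0,0.5,0,0,0],
])

```text
clock: 2.9
position: [0.4465, -0.0833, 0.0287]
tool_rot: [3.141, 0.0, 0.362]
force: [0.2, -0.7, 0.6]
grip_width: 0.0
```

move_arm([
  [0,0,0,0,0,0],
  [0,0,0,0,0,0],
])

```text
clock: 3.1
position: [0.4468, -0.0827, 0.0295]
tool_rot: [3.141, -0.0, 0.362]
force: [-0.5, -0.2, 0.4]
grip_width: 0.0001
```

move_arm([
  [0.1,-0.1,0.2,0,0,0],
  [0.2,0,0,0,0,0],
  [0.2,0,0,0,0,0],
  [0.2,0,0,0,0,0],
  [0.2,0,0,0,0,0],
])

```text
clock: 3.6
position: [0.4674, -0.0712, 0.024]
tool_rot: [3.141, -0.0, 0.364]
force: [-1.8, 0.1, 0.3]
grip_width: 0.0002
```

move_arm([
  [0.2,0,0,0,0,0],
  [0.2,0,0,0,0,0],
  [0.2,0,0,0,0,0],
  [0.2,0,0,0,0,0],
  [0.2,0,0,0,0,0],
])

```text
clock: 4.1
position: [0.4906, -0.0623, 0.0238]
tool_rot: [-3.142, 0.0, 0.364]
force: [-1.1, -0.9, 1.1]
grip_width: 0.0002
```

move_arm([
  [0.15,0,0,0,0,0],
  [0.1,0,0,0,0,0],
  [0.1,0,0,0,0,0],
  [0.1,0,0,0,0,0],
  [0,0,0,0,0,0],
])

```text
clock: 4.6
position: [0.5011, -0.0583, 0.0238]
tool_rot: [3.142, -0.0, 0.364]
force: [-0.0, -0.0, -0.0]
grip_width: -0.0003
```

move_arm([
  [0.1,0,0,0,0,0],
  [0.05,0,0,0,0,0],
  [0,0,0,0,0,0],
])

```text
clock: 4.9
position: [0.5045, -0.057, 0.0238]
tool_rot: [-3.142, -0.0, 0.364]
force: [-0.7, 0.3, 0.5]
grip_width: 0.0001
```

```bash
python3 - <<'E'
from h import *
for n in("scene","top"):
    f=viewer.grab_frame(n)[:,:,::-1]; cv2.imwrite(f"pics/{n}2.png",f)
    a=f[140:300,270:450] if n=="top" else f[165:315,200:370]
    cv2.imwrite(f"pics/{n}2z.png",cv2.resize(a,(675,600),interpolation=cv2.INTER_CUBIC))
E
```

```text
(no output)
```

View pics/scene2z.png

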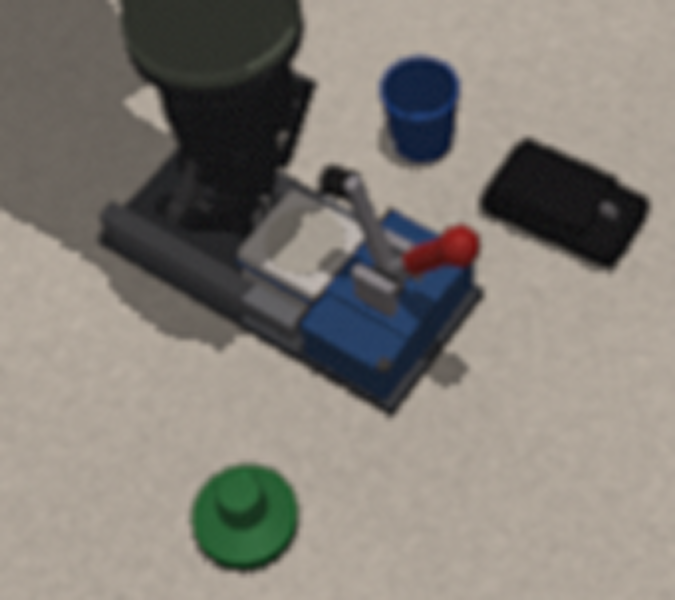

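The picture shows the spigot inside the port and the cassette almost at the block face, with a small gap near zoomed (340,270). I'll keep nudging until the force rises.

move_arm([
  [0.06,0,0,0,0,0],
  [0.06,0,0,0,0,0],
  [0,0,0,0,0,0],
])

```text
clock: 5.3
position: [0.5051, -0.0568, 0.0235]
tool_rot: [-3.141, 0.004, 0.363]
force: [-10.6, -3.2, 7.7]
grip_width: -0.0001
```

move_arm([
  [0.06,0,0,0,0,0],
  [0.06,0,0,0,0,0],
  [0,0,0,0,0,0],
])

```text
clock: 5.6
position: [0.5052, -0.0567, 0.0231]
tool_rot: [-3.141, 0.01, 0.362]
force: [-25.0, -7.2, 15.9]
grip_width: 0.0001
```

move_arm([
  [-0.2,0,0,0,0,0],
  [-0.3,0,0,0,0,0],
  [-0.5,0,0,0,0,0],
  [-0.5,0,0,0,0,0],
  [0,0,0,0,0,0],
])

```text
clock: 6.1
position: [0.4729, -0.0693, 0.0238]
tool_rot: [-3.142, 0.001, 0.363]
force: [-0.0, -0.6, 0.3]
grip_width: -0.0003
```

move_arm([
  [0,0,-0.8,0,0,0],
  [0,0,-1,0,0,0],
  [0,0,-1,0,0,0],
  [0,0,-1,0,0,0],
  [0,0,-1,0,0,0],
])

```text
clock: 6.6
position: [0.4748, -0.0683, 0.145]
tool_rot: [3.142, -0.0, 0.364]
force: [-0.6, -0.2, -0.7]
grip_width: 0.0003
```

move_arm([
  [0,0,-1,0,0,0],
  [0,0,-1,0,0,0],
  [0,0,-0.5,0,0,0],
  [0,0,0,0,0,0],
])

```text
clock: 7.0
position: [0.4756, -0.0685, 0.2076]
tool_rot: [3.14, -0.002, 0.363]
force: [0.3, 0.4, -0.8]
grip_width: -0.0001
```

```bash
python3 - <<'E'
from h import *
for n in("scene",):
    f=viewer.grab_frame(n)[:,:,::-1]; cv2.imwrite(f"pics/{n}3.png",f)
    a=f[140:300,270:450] if n=="top" else f[165:315,200:370]
    cv2.imwrite(f"pics/{n}3z.png",cv2.resize(a,(675,600),interpolation=cv2.INTER_CUBIC))
E
```

```text
(no output)
```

View pics/scene3z.png

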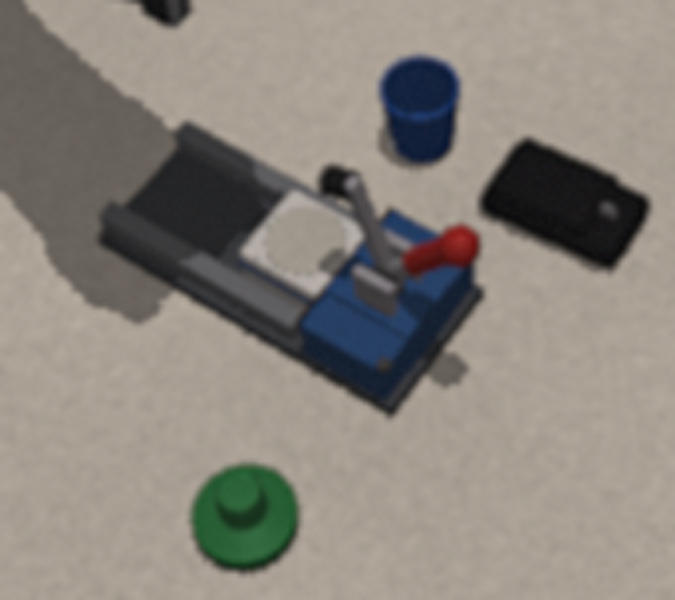

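The cassette is flush with the block (zoomed 345,265), and the clamp is still open. Next I'll cross over the top and come down behind the knob.

move_arm([
  [0.9,0,0,0,0,0],
  [0.9,0,0,0,0,0],
  [0.9,0,0,0,0,0],
  [0.9,0,0,0,0,0],
  [0.9,0,0,0,0,0],
])

```text
clock: 7.55
position: [0.5802, -0.028, 0.2046]
tool_rot: [-3.141, 0.002, 0.364]
force: [-0.2, -0.8, 1.0]
grip_width: -0.0001
```

move_arm([
  [0.9,0,0,0,0,0],
  [0.9,0,0,0,0,0],
  [0.9,0,0,0,0,0],
  [0.9,0,0,0,0,0],
  [0.9,0,0,0,0,0],
])

```text
clock: 8.05
position: [0.6854, 0.012, 0.2042]
tool_rot: [-3.141, 0.002, 0.364]
force: [-0.6, -0.1, -0.2]
grip_width: 0.0002
```

move_arm([
  [0.4,0,0,0,0,0],
  [0,0,0,0,0,0],
  [0,0,0,0,0,0],
])

```text
clock: 8.35
position: [0.6936, 0.0148, 0.2054]
tool_rot: [-3.141, 0.001, 0.363]
force: [-0.3, -0.6, 0.3]
grip_width: -0.0004
```

move_arm([
  [0.1,0,0.8,0,0,0],
  [0,0,0.8,0,0,0],
  [0,0,0.8,0,0,0],
  [0,0,0.8,0,0,0],
  [0,0,0.1,0,0,0],
])

```text
clock: 8.85
position: [0.6949, 0.0153, 0.1216]
tool_rot: [-3.141, 0.004, 0.363]
force: [-0.3, 0.6, 0.3]
grip_width: -0.0001
```

```bash
python3 - <<'E'
from h import *
for n in("scene","top"):
    f=viewer.grab_frame(n)[:,:,::-1]; cv2.imwrite(f"pics/{n}4.png",f)
    a=f[140:300,270:450] if n=="top" else f[165:315,200:370]
    cv2.imwrite(f"pics/{n}4z.png",cv2.resize(a,(675,600),interpolation=cv2.INTER_CUBIC))
o=bot.observe();print(o["position"],o["force"])
E
```

```text
[0.69628057 0.01562537 0.12401141] [-0.28095588 -0.84430017  0.22505413]
```

View pics/scene4z.png

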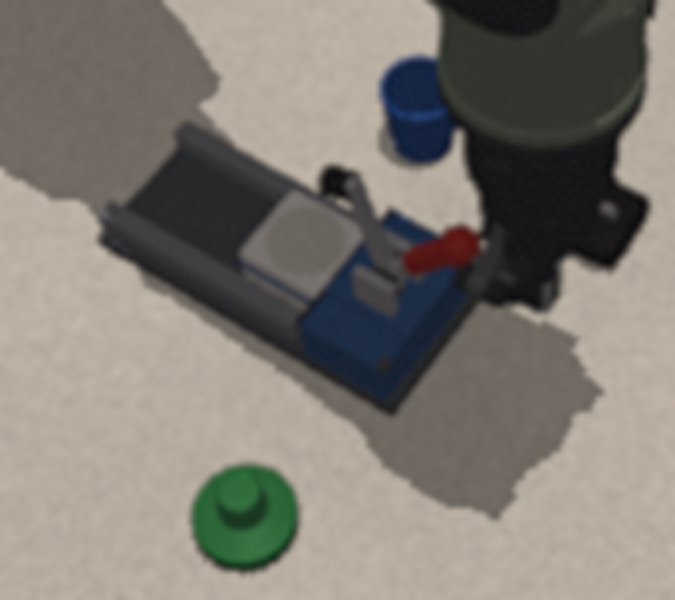

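View pics/top4z.png

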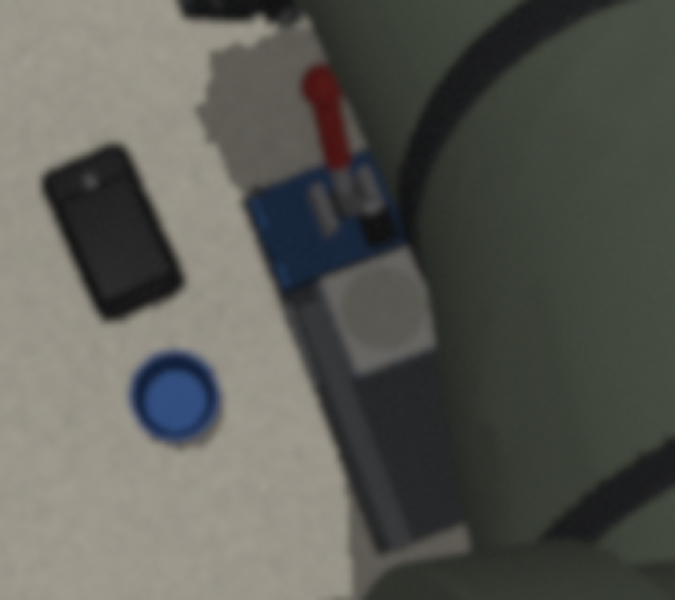

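The fingertips are just behind the knob and in line with the handle; in the scene crop the knob is at (460,245) and the fingers at (490,265). Next I'll push in -x.

move_arm([
  [-0.2,0,0,0,0,0],
  [-0.2,0,0,0,0,0],
  [-0.2,0,0,0,0,0],
  [-0.2,0,0,0,0,0],
  [-0.2,0,0,0,0,0],
])

```text
clock: 9.45
position: [0.673, 0.0069, 0.1241]
tool_rot: [3.141, -0.0, 0.363]
force: [-1.1, -0.9, -0.2]
grip_width: -0.0001
```

move_arm([
  [-0.2,0,0,0,0,0],
  [-0.2,0,0,0,0,0],
  [-0.2,0,0,0,0,0],
  [-0.2,0,0,0,0,0],
  [-0.2,0,0,0,0,0],
])

```text
clock: 9.95
position: [0.6511, -0.0014, 0.1248]
tool_rot: [3.141, -0.003, 0.364]
force: [4.8, 1.0, 3.9]
grip_width: 0.0001
```

move_arm([
  [-0.2,0,0,0,0,0],
  [-0.2,0,0,0,0,0],
  [-0.2,0,0,0,0,0],
  [0,0,0,0,0,0],
])

```text
clock: 10.35
position: [0.6351, -0.0075, 0.1237]
tool_rot: [-3.141, 0.001, 0.363]
force: [1.7, 0.5, -0.7]
grip_width: 0.0001
```

move_arm([
  [-0.2,0,0,0,0,0],
  [-0.2,0,0,0,0,0],
  [-0.2,0,0,0,0,0],
  [-0.2,0,0,0,0,0],
  [-0.2,0,0,0,0,0],
])

```text
clock: 10.85
position: [0.612, -0.0161, 0.1237]
tool_rot: [-3.141, 0.0, 0.364]
force: [0.5, -0.7, 0.2]
grip_width: 0.0001
```

move_arm([
  [0,0,0,0,0,0],
  [0,0,0,0,0,0],
])

```text
clock: 11.05
position: [0.6127, -0.016, 0.1239]
tool_rot: [3.142, -0.0, 0.364]
force: [0.6, -0.6, -0.5]
grip_width: 0.0002
```

```bash
python3 - <<'E'
from h import *
for n in("scene",):
    f=viewer.grab_frame(n)[:,:,::-1]; cv2.imwrite(f"pics/{n}5.png",f)
    a=f[140:300,270:450] if n=="top" else f[165:315,200:370]
    cv2.imwrite(f"pics/{n}5z.png",cv2.resize(a,(675,600),interpolation=cv2.INTER_CUBIC))
o=bot.observe();print(o["position"],o["force"])
E
```

```text
[ 0.61278614 -0.01586859  0.12383065] [-0.76229868 -0.60294579  0.84129024]
```

View pics/scene5z.png

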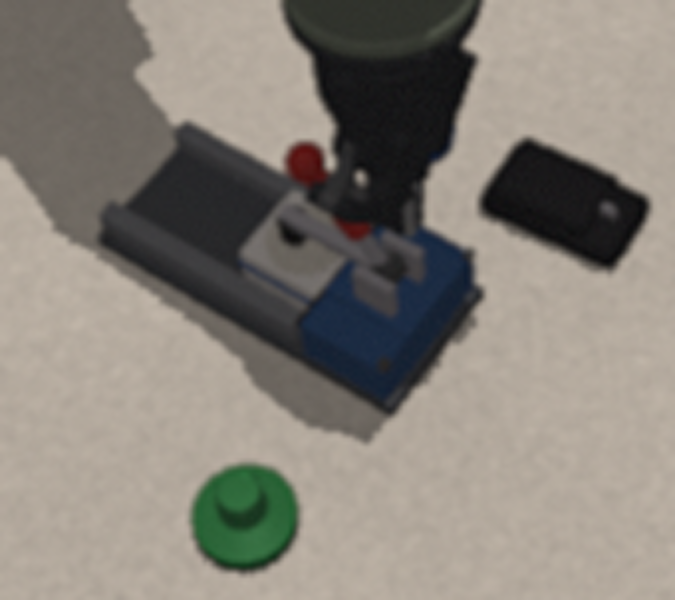

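The clamp has snapped over: the ball is at (305,160) and the foot is on the cassette at (292,232). I'll back off and go up.

move_arm([
  [0.5,0,0,0,0,0],
  [0.5,0,0,0,0,0],
  [0.5,0,-0.8,0,0,0],
  [0,0,-1,0,0,0],
  [0,0,-1,0,0,0],
])

```text
clock: 11.6
position: [0.6479, -0.0021, 0.1943]
tool_rot: [-3.141, 0.001, 0.364]
force: [0.1, -0.9, -0.2]
grip_width: -0.0002
```

move_arm([
  [0.5,0,-0.8,0,0,0],
  [0.8,0,-0.8,0,0,0],
  [0.8,0,0,0,0,0],
  [0.8,0,0,0,0,0],
  [0,0,0,0,0,0],
])

```text
clock: 12.1
position: [0.7168, 0.0247, 0.2331]
tool_rot: [-3.141, -0.0, 0.365]
force: [-0.3, -0.9, -1.3]
grip_width: -0.0004
```

```bash
python3 - <<'E'
from h import *
for n in("scene","top"):
    f=viewer.grab_frame(n)[:,:,::-1]; cv2.imwrite(f"pics/{n}6.png",f)
    a=f[140:300,270:450] if n=="top" else f[165:315,200:370]
    cv2.imwrite(f"pics/{n}6z.png",cv2.resize(a,(675,600),interpolation=cv2.INTER_CUBIC))
o=bot.observe();print(o["position"],o["force"],o["qd"].round(3))
E
```

```text
[0.71526598 0.02335586 0.23322727] [-0.72049734 -0.37837503  0.19119371] [ 0.01  -0.014  0.002  0.02   0.    -0.002  0.   ]
```

View pics/scene6z.png

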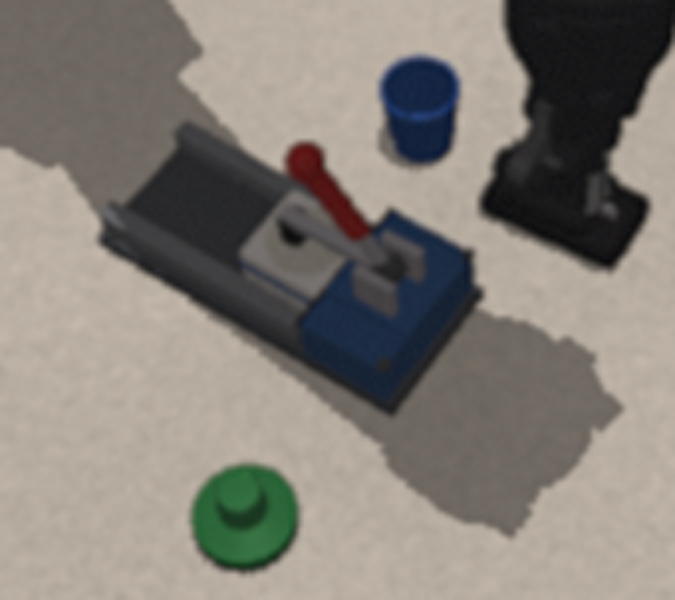

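View pics/top6z.png

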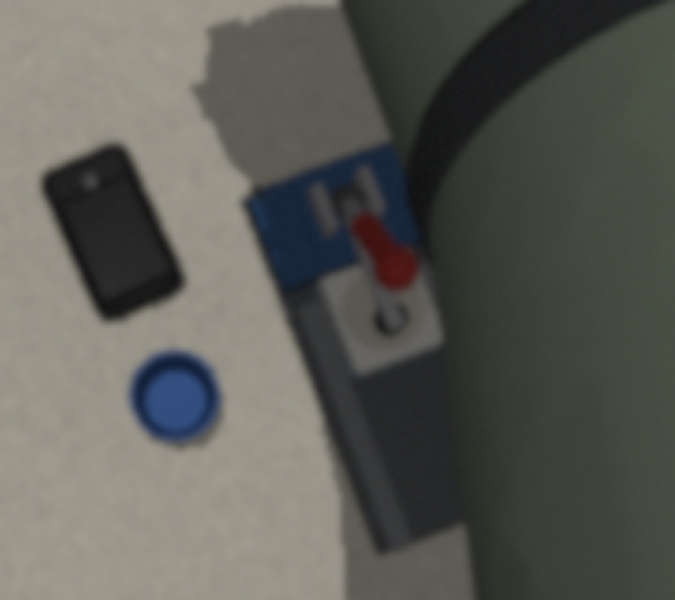

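Both views show the clamp shut and the cassette flush. I'll measure the ball's position for a clamp angle, then hand in.

```bash
python3 - <<'E'
from h import *
from workcell import workorder
b1=two((270+397/3.75,140+266/3.75),(200+305/3.97,165+160/4))
b0=two((270+322/3.75,140+84/3.75),(210+425/4,165+245/4))
d=b0-b1; L=np.hypot(d[0],d[1]); print(b1,"ball travel",L,"clamp angle ~",2*np.arcsin(L/2/.085))
workorder.job_done()
E
```

```text
[ 0.55302505 -0.03986225  0.1342718 ] ball travel 0.10427786694948803 clamp angle ~ 1.3207149552778676
the job is handed in; nothing more can be done
```

I pushed the cassette home against the port block, then flipped the toggle clamp shut on it from behind the knob. I moved the arm clear and handed the job in at about 12 s.

- **Cassette:** it stopped dead against the block with about 25 N on the fingertips. Both views then showed it flush and flat in the guide, with the spigot inside the port. I judged this by eye and by the stop, and did not measure its final position again.
- **Clamp:** it snapped over by itself and stayed shut after the arm backed off, with the foot on the cassette. From two views the ball travelled 104 mm, which puts the clamp at about 1.32 rad.
- **Other items:** the cup and mouse look unmoved in the last top view, and the cup and spare filter in the last scene view. The arm hid the spare filter from above, and the gripper hid the mouse in the scene view.
- **Disagreement:** my fixture position was only good to a few mm. The block edges and the guide end in the top view differed by about 4–5 mm in opposite directions, so I relied on contact force for the final push.

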